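# Press the concealed catch of a handle-less drawer

## Robot

A 7-joint arm with a two-finger parallel gripper is mounted at the origin on the work surface. World frame = base frame: x ahead of the robot, y to its left, z up, the work surface at z = 0. Lengths are in m, angles in rad, forces in N, time in s.
With the tool pointing down it reaches from about 0.425 to 0.875 m from the base axis. Payload 8.4 kg.
Tool frame: the origin (TCP) lies at the very end of the fingers, on their centre line; the grasp point (between the pads) lies 19 mm behind it; y points along the fingers, z is the direction in which the jaws open and shut, and the axes are right-handed (so a half turn about y gives the same grasp; the last joint's range is limited). The gripper opens to 85 mm and grips with 20 to 120 N. Pads are 22 mm wide; open, the fingers measure 114 mm over their backs; the gripper's body (76 mm by 85 mm) begins 54 mm behind the grasp point. The pads swing forward as they close: fully open they stand 13 mm farther back than shut.
Start: joints at [-1.345, 0.333, 0.04, 1.465, -0.013, 1.343, -0.059], TCP at [0.207, 0.616, 0.231] pointing down, gripper open.
Joint ranges: [-2.58, 2.58], [-0.38, 2.09], [-1.3, 1.39], [0.25, 2.4], [-1.5, 4.64], [0.08, 2.09], [-2.65, 2.65]. Speed limits (rad/s): [2.22, 2.22, 2.79, 2.79, 3.14, 3.14, 3.14].

## Interface

Orientations are given as [roll, pitch, yaw] about the fixed x, y, z axes, in that order (R = Rz(yaw) Ry(pitch) Rx(roll)).
In Python, from plant import ctrl gives the robot as it stands.
- The arm moves only by the tool carry_out, never from a script. Its argument "targets" is a list that holds one entry, the list of rows, each a list of 4 numbers: the shift along the tool's x, y, z in mm, then the turn about the tool's y in rad. A call has 1 to 12 rows; each row shifts and turns the commanded pose from where the row before left it, along the tool's axes as they then stand; what a row does not reach is not made up. A row lasts 1/10 s, in which the tool goes at most 50 mm and 8.59 degrees, less where a joint would pass 70% of its speed; a pose out of reach is approached as far as the arm can. A call is refused whole if a number of a shift passes 50 or a number of a turn 0.15, either way. A call with a gripper value outside its range is refused whole. "fingers" is the opening in per cent of the stroke, from 0 (shut) to 100 (fully open), set as the call begins (left out, the last holds). The fingers move at their own pace and stop on an object; "squeeze" is the grip in N (left out, the last holds). Time passes only in rows, so rows that do not move let the fingers close. It gives the time, the measured TCP pose, the force and the opening at its end, in the units of the state.
- ctrl.read_state(): the state, without advancing time (a new reading comes with each control period).
- ctrl.grab_frame(name): name is "scene" or "top" or "wrist"; returns the picture (420x560x3 uint8, red, green, blue); there is no depth.
- ctrl.get_calibration(name): a dict with "mtx" (3x3 intrinsics, pixels), "world_from_camera" (4x4, takes a point from camera to world coordinates); the wrist camera has in their place "mount" (4x4, takes a point from camera to tool coordinates, whose origin is the TCP and whose axes are the tool frame's). Camera axes: x right, y up, looking along -z (the intrinsics and any distortion apply to the point x, -y, -z); pixel columns grow to the right and rows downward; lengths in m; the calibration is good to about 2 mm. A picture is of the moment at which its call begins: read the wrist's pose just before it. get_calibration takes no time and is no camera call.
- ctrl.close_job(): hands the job in, once; it reports no verdict.
The state is a dict: "time_s": time; "joints": joint angles; "qd": joint speeds; "joint_efforts": joint torques, N m; "position": TCP position; "orientation": TCP orientation; "wrist_force": force on the tool from outside, world axes, zero at the start; "ft_torque": the same for the moment, N m; "opening": finger opening in m.
Only numpy, scipy, OpenCV 4.12 (cv2) and the standard library are available. Lean on these libraries where they do the work, as an engineer would, in place of code of your own. Each camera call takes 0.05 s, during which the arm holds its last target.

## Task

The shallow aluminium-fronted drawer in the wooden-ended box has no handle: a concealed catch, a flush plate lying somewhere along the slate-grey panel on top of the box, keeps it shut. Feel along the panel with the fingertips until a part of it gives, press that plate in until the drawer springs out by itself, then let go of the plate and leave the drawer open. Pick nothing up, do not touch or pull the drawer, and leave the skewer rack, the cruet, the plates and the hanging tongs where they are.

Things in the scene. Friction and masses are not known exactly. Their poses are not given: they have to be found in the camera images.
- console: The fixed drawer box: 130 mm (its x) by 300 mm (its y) by 72 mm high; brown wooden end blocks (each 80 mm long in y, tops 72 mm above the shelf) with a slate-grey flat panel between them. Origin: centre of the underside, on the shelf. Its -x side is the front, where the drawer comes out. It stands turned about the vertical by up to 0.3 rad and cannot be moved.
- panel_mid (a point): Middle of the visible panel, on its upper face, 70 mm above the shelf, 2 mm below the tops of the end blocks; axes as the box's (z up). The visible panel is 126 mm in x by 140 mm in y and rigid, except for the catch: a flush plate of the same colour with a 1.5 mm seam around it, 44 mm in x by 50 mm in y. The catch's centre lies on the panel's centre line (x = 0 here), anywhere from y = -38 to +38 mm; its place is not given and has to be felt (or the seam seen).
- catch (a joint): How far the catch plate is pressed straight down, in m: 0 flush and at rest, 0.007 fully in. A spring resists with about 1 N at first and 5 N fully in, and brings it back flush when let go. Pressed by 0.0045 it frees the drawer. The rest of the panel does not give.
- drawer (a joint): How far the drawer has come out of the front of the box, in m: 0 shut (held by the catch, a weak spring pushing on it), 0.045 fully out. Once freed it springs out to 0.045 within about a second and stays there.
- drawer_front (a point): Centre of the outer face of the drawer's aluminium front, 136 mm wide (y) by 40 mm high, 28 mm above the shelf, flush with the front of the box when shut; it moves with the drawer.
- rack: Bystander: loose chrome slotted rack, 200 mm (x) by 110 mm (y) by 56 mm high, carrying four steel skewers about 310 mm long that lie along its x. Origin: centre of the underside.
- cruet: Bystander: loose, closed glass cruet, 72 mm across, 170 mm tall, with a handle reaching 54 mm from the axis. Origin: centre of the underside. The rack and the cruet stand one at each side of the box, either way round.
- plates: Bystander: stack of two navy plates, 184 mm across, 36 mm high, at the far left of the shelf. Origin: centre of the underside.
- tongs (a point): Bystander: middle of the aluminium tongs (240 mm long, 34 mm wide) that hang from a hinged hook arm at 0.30 m height, reaching 135 mm from a steel post 320 mm tall near the far right corner. This point is 180 mm above the shelf; the arm swings about the post if pushed.

How it is judged:
On the way:
1. the concealed catch is pressed in by at least 4 mm (value of joint catch above 0.004 m), for 0.02 s.
At the end, for the whole second after the job is handed in: The drawer is out by more than 38 mm and at rest, the catch has come back up to within 2 mm of flush, and the rack, the cruet, the plates and the tongs are within 30 mm of where they started (value of joint drawer above 0.038 m and value of joint catch below 0.002 m and velocity of joint drawer below 0.01 m/s and distance of each of rack, cruet, plates, tongs from where it was at the start of the episode below 0.03 m); the robot touches nothing.
It fails at once if a bystander (rack, cruet, plates or tongs) is lifted, carried or pushed more than 30 mm (distance of any of rack, cruet, plates, tongs from where it was at the start of the episode above 0.03 m).
It fails at once if the cruet is tipped over (angle between cruet's own z axis and vertical above 0.5 rad).
It fails at once if the drawer is touched or pulled instead of springing out by itself (contact force between any of the arm, the fingers and drawer above 3 N).
It also fails if it takes over 45 s, if anything falls off the work surface, if the arm or the gripper's body presses on something with over 40 N, if the wrist force passes 120 N, or if a joint passes its speed limit or range.

## Working session

There is one attempt and no reset: what is moved stays moved. The work goes in short steps, Python scripts to look and compute and a tool call to move; the robot and the scene stay as the last step left them, time stands still between calls to the robot, and variables do not carry over. Pictures are saved under pics/ and viewed, and the job is handed in when it is done.

Besides the shell and the picture viewer there is one more tool, called after "Call:" as name(argument=value, ...) on one line, values as JSON. carry_out: Moves the arm, as the interface text tells. Its arguments: {"type":"object","properties":{"targets":{"type":"array","items":{"type":"array","items":{"type":"array","items":{"type":"number"}}}},"fingers":{"type":"number"},"squeeze":{"type":"number"}},"required":["targets"]}

```bash
mkdir -p pics
python3 - <<'E'
from plant import ctrl
import cv2
print(ctrl.read_state())
for n in ["scene","top","wrist"]:
    c=ctrl.get_calibration(n);print(n,c)
    cv2.imwrite(f"pics/{n}0.png",ctrl.grab_frame(n)[:,:,::-1])
E
```

```text
{'time_s': 0.0, 'joints': array([-1.34521828,  0.33392849,  0.03984476,  1.46625313, -0.0134031 ,
        1.34331335, -0.05852308]), 'qd': array([ 0.00010788,  0.00051285, -0.00017364, -0.00225319,  0.00076514,
       -0.00132621, -0.00023679]), 'joint_efforts': array([-3.92681250e-04, -6.58539534e+01,  1.36514671e+00, -4.05566525e+01,
        1.67579058e-02,  1.26681369e-02, -6.74370767e-05]), 'position': array([0.2072781 , 0.61558604, 0.23041838]), 'orientation': array([-1.57242996e+00, -9.92278722e-05, -3.24791295e-01]), 'wrist_force': array([-0.77908974, -0.38895672,  0.40319251]), 'ft_torque': array([ 0.01235876,  0.01832475, -0.0218046 ]), 'opening': 0.08529620723694217}
scene {'mtx': array([[410.53552237,   0.        , 270.86613362],
       [  0.        , 410.53552237, 215.11216805],
       [  0.        ,   0.        ,   1.        ]]), 'world_from_camera': array([[ 0.04444949, -0.73114197,  0.68077579,  1.27728891],
       [ 0.99896323,  0.03923752, -0.02308426, -0.0423829 ],
       [-0.00983408,  0.68109606,  0.73212803,  0.91577639],
       [ 0.        ,  0.        ,  0.    
[... 275 characters left out ...]
   [-0.99965589, -0.01958307, -0.01745279, -0.01323572],
       [-0.01965787,  0.11873402,  0.99273148,  1.0811531 ],
       [ 0.        ,  0.        ,  0.        ,  1.        ]])}
wrist {'mtx': array([[371.44332413,   0.        , 283.24534552],
       [  0.        , 371.44332413, 211.52637599],
       [  0.        ,   0.        ,   1.        ]]), 'mount': array([[-3.62421239e-04, -9.59331598e-01, -2.82281338e-01,
        -7.23038794e-02],
       [-9.42914229e-05,  2.82281388e-01, -9.59331647e-01,
        -1.42514251e-01],
       [ 9.99999930e-01, -3.21065455e-04, -1.92761512e-04,
         2.83791458e-04],
       [ 0.00000000e+00,  0.00000000e+00,  0.00000000e+00,
         1.00000000e+00]])}
```

View pics/scene0.png

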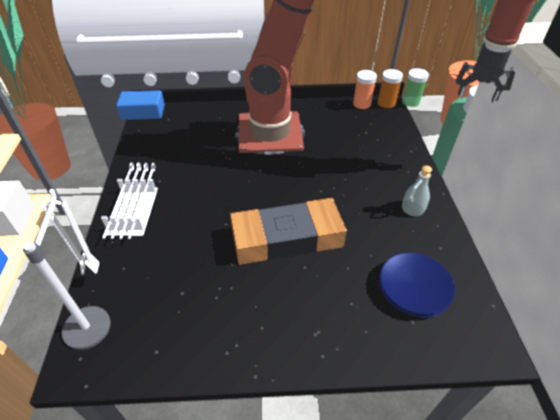

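View pics/top0.png

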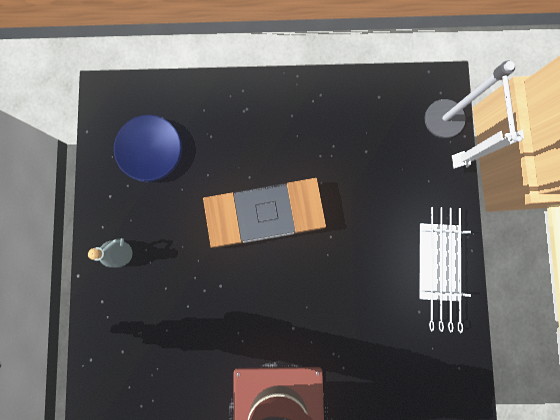

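View pics/wrist0.png

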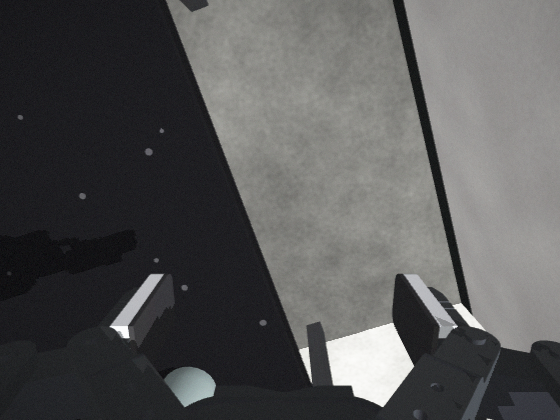

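The top view shows the box around (265,212) with the seam square near (266,211). The rack is on the right, and the cruet and plates are on the left. I'll enlarge the crop and measure.

Run:
```python
import cv2
i=cv2.imread("pics/top0.png")[165:260,195:335]
i=cv2.resize(i,None,fx=5.5,fy=5.5,interpolation=cv2.INTER_CUBIC)
cv2.imwrite("pics/topc.png",i)
i=cv2.imread("pics/scene0.png")[190:270,220:355]
cv2.imwrite("pics/scenec.png",cv2.resize(i,None,fx=5.5,fy=5.5,interpolation=cv2.INTER_CUBIC))
```

```text
(no output)
```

View pics/topc.png

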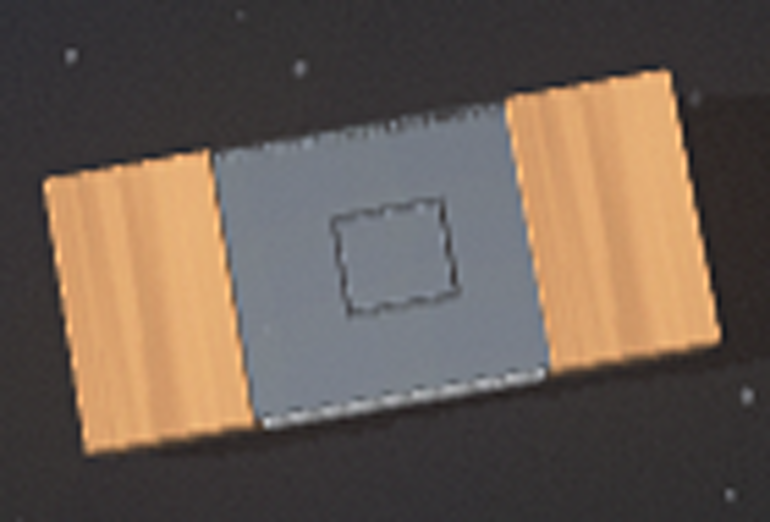

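View pics/scenec.png

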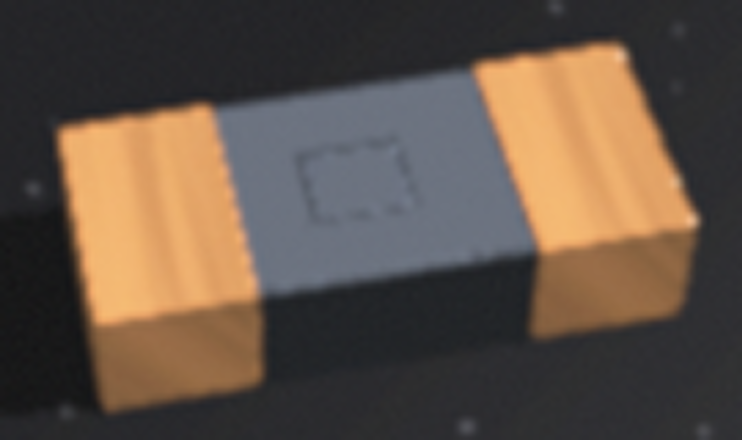

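```bash
cat > h.py <<'E'
import numpy as np
from plant import ctrl
def ray(n,px,z,o=None,f=1):
    c=ctrl.get_calibration(n);K=c["mtx"];T=c["world_from_camera"]
    px=np.array(px,float)
    if o is not None: px=(px+.5)/f-.5+np.array(o)
    d=np.c_[(px[:,0]-K[0,2])/K[0,0],-(px[:,1]-K[1,2])/K[1,1],-np.ones(len(px))]@T[:3,:3].T
    t=(z-T[2,3])/d[:,2]
    return T[:3,3]+d*t[:,None]
E
python3 - <<'E'
from h import *
s=ray("top",[(333,217),(443,200),(458,292),(348,315)],.07,(195,165),5.5)
b=ray("top",[(45,180),(670,70),(720,342),(87,452)],.072,(195,165),5.5)
s2=ray("scene",[(298,155),(400,138),(415,208),(315,220)],.07,(220,190),5.5)
b2=ray("scene",[(58,128),(622,43),(697,222),(97,325)],.072,(220,190),5.5)
for q,p in ((s,b),(s2,b2)):
    print(np.round(q,4),q.mean(0)); print(np.round(p,4),p.mean(0))
    print([np.linalg.norm(p[i]-p[i-1]) for i in range(4)],[np.linalg.norm(q[i]-q[i-1]) for i in range(4)])
    # y-axis of box: direction
    for e in (p[0]-p[1],p[3]-p[2]): print("yaw",np.arctan2(-e[0],e[1]))
E
```

```text
[[ 0.5396  0.0492  0.07  ]
 [ 0.5466 -0.0025  0.07  ]
 [ 0.5032 -0.0087  0.07  ]
 [ 0.4934  0.0428  0.07  ]] [0.52070648 0.02018088 0.07      ]
[[ 0.5595  0.1843  0.072 ]
 [ 0.6058 -0.1104  0.072 ]
 [ 0.4775 -0.1295  0.072 ]
 [ 0.432   0.1644  0.072 ]] [0.5187241  0.02719455 0.072     ]
[np.float64(0.12905985133912548), np.float64(0.2982960160041008), np.float64(0.12975047574346713), np.float64(0.29740276006825694)] [np.float64(0.04660128522393589), np.float64(0.05217019060862805), np.float64(0.04382643004113722), np.float64(0.052386355703983103)]
yaw 0.15580723942081845
yaw 0.15349679026122867
[[ 0.5014 -0.008   0.07  ]
 [ 0.4924  0.0447  0.07  ]
 [ 0.5403  0.0483  0.07  ]
 [ 0.5455 -0.0018  0.07  ]] [0.51991307 0.02077826 0.07      ]
[[ 0.4779 -0.1303  0.072 ]
 [ 0.4319  0.1675  0.072 ]
 [ 0.5585  0.1859  0.072 ]
 [ 0.6076 -0.1088  0.072 ]] [0.51896495 0.02857876 0.072     ]
[np.float64(0.1315149449343748), np.float64(0.30137158338239356), np.float64(0.12798870635625567), np.float64(0.29883058547798363)] [np.float64(0.04454362920617136), np.float64(0.053471185781956476), np.float64(0.04799908589903076), np.float64(0.05036586767746799)]
yaw -2.9883864847779047
yaw -2.976595684973269
```

Both cameras agree: box yaw is about 0.155, and the seam centre is about (0.520, 0.0205), with side lengths that fit. I'll shut the fingers, rise and move over, staying clear of the cruet.

Call:
carry_out(targets=[[[0,-30,0,0],[20,-10,-19,0],[35,0,-33,0],[35,0,-33,0],[35,0,-33,0],[35,0,-33,0],[35,0,-33,0],[35,0,-33,0],[35,0,-33,0],[35,0,-33,0],[35,0,-33,0],[35,0,-33,0]]], fingers=0)

```text
time_s: 1.35
position: [0.4471, 0.1652, 0.2714]
orientation: [-1.57, 0.0, -0.325]
wrist_force: [1.5, 0.1, -0.0]
opening: -0.0001
```

```bash
cat >> h.py <<'E'
from scipy.spatial.transform import Rotation as Ro
def go(t):
    s=ctrl.read_state();R=Ro.from_euler("xyz",s["orientation"]).as_matrix()
    print(s["time_s"],s["position"],s["orientation"],s["opening"],s["wrist_force"])
    print("tool mm",np.round((np.array(t)-s["position"])@R*1000,1))
E
python3 -c "
from h import *
go([.520,.0205,.09])"
```

```text
1.35 [0.44714926 0.16516043 0.27135806] [-1.57038299e+00  3.79342607e-05 -3.24811362e-01] -0.00012291363218623172 [ 1.50071715  0.14483449 -0.0254223 ]
tool mm [ 115.2  181.3 -113.9]
```

Call:
carry_out(targets=[[[30,0,-30,0],[30,0,-30,0],[0,30,0,-0.12],[0,30,0,-0.12],[0,30,0,-0.12],[0,30,0,-0.12],[0,0,0,0],[0,0,0,0]]])

```text
time_s: 2.15
position: [0.4844, 0.091, 0.1518]
orientation: [-1.571, 0.001, 0.151]
wrist_force: [-0.2, 0.6, -0.4]
opening: -0.0002
```

```bash
python3 -c "
from h import *
import cv2
go([.520,.0205,.09])
cv2.imwrite('pics/w1.png',ctrl.grab_frame('wrist')[:,:,::-1])"
```

```text
2.15 [0.48436062 0.09101784 0.15181026] [-1.57125800e+00  6.81255304e-04  1.51370011e-01] -0.0002441127417385973 [-0.15515421  0.5778424  -0.40046617]
tool mm [ 24.6  61.8 -75.1]
```

View pics/w1.png

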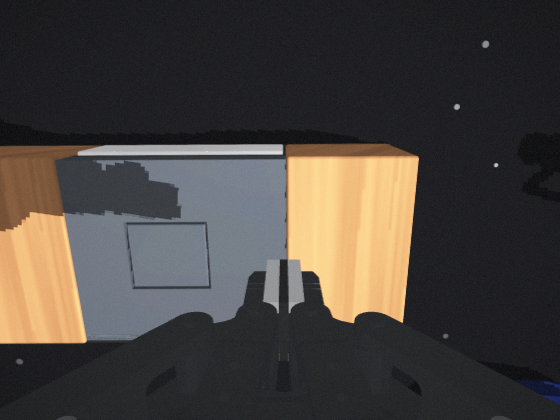

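The wrist view shows the seam rectangle at (127,223), (207,223), (210,288) and (134,288), square to the jaws. I'll cross-check its position from this view.

```bash
python3 -c "
from h import *
s=ctrl.read_state();R=Ro.from_euler('xyz',s['orientation']).as_matrix()
c=ctrl.get_calibration('wrist');K=c['mtx'];M=c['mount']
px=np.array([(127,223),(207,223),(210,288),(134,288)],float)
d=np.c_[(px-K[:2,2])/K[0,0]*[1,-1],-np.ones(4)]@M[:3,:3].T@R.T
o=s['position']+R@M[:3,3]
p=o+d*((.07-o[2])/d[:,2])[:,None]
print(p,p.mean(0));go([*p.mean(0)[:2],.09])
"
```

```text
[[ 5.01880877e-01 -6.39768458e-03  7.00000000e-02]
 [ 4.94164302e-01  4.40151674e-02  7.00000000e-02]
 [ 5.39748940e-01  5.03313268e-02  7.00000000e-02]
 [ 5.47479874e-01 -1.98610048e-04  7.00000000e-02]] [0.5208185  0.02193755 0.07      ]
2.2 [0.48505028 0.09124196 0.15262921] [-1.57064683e+00 -1.11763951e-03  1.51637447e-01] 0.00011132825488103532 [ 0.3601365  -0.13146175  0.62411689]
tool mm [ 24.8  62.6 -73.9]
```

All three cameras agree. I'll move over the plate and down to z ≈ 0.085.

Call:
carry_out(targets=[[[12,0,-37,0],[13,0,-37,0],[0,25,0,0],[0,25,0,0],[0,16,0,0],[0,0,0,0],[0,0,0,0]]])

```text
time_s: 2.9
position: [0.5215, 0.0221, 0.0869]
orientation: [-1.571, -0.002, 0.154]
wrist_force: [1.2, -0.6, 1.1]
opening: -0.0001
```

```bash
python3 -c "
from h import *
go([.5205,.0212,.070])"
```

```text
2.9 [0.5215251  0.02208822 0.08689158] [-1.57064424 -0.00169011  0.153932  ] -0.00014537572766208903 [ 1.15225584 -0.64030674  1.10551119]
tool mm [-1.2 16.9 -0.7]
```

Call:
carry_out(targets=[[[0,8,0,0],[0,6,0,0],[0,2,0,0],[0,2,0,0],[0,0,0,0],[0,0,0,0]]])

```text
time_s: 3.5
position: [0.5207, 0.022, 0.0674]
orientation: [-1.571, -0.0, 0.155]
wrist_force: [0.9, 1.1, 1.5]
opening: -0.0004
```

The fingertips are about 2.5 mm below the panel face with little force, so the plate is giving. I'll press further.

Call:
carry_out(targets=[[[0,1,0,0],[0,1,0,0],[0,1,0,0],[0,0.5,0,0],[0,0,0,0],[0,0,0,0],[0,0,0,0]]])

```text
time_s: 4.2
position: [0.5207, 0.0219, 0.0639]
orientation: [-1.571, -0.0, 0.155]
wrist_force: [0.1, 0.8, 4.2]
opening: 0.0001
```

```bash
python3 -c "
from h import *
import cv2
go([.5205,.0212,.070])
cv2.imwrite('pics/t2.png',cv2.resize(ctrl.grab_frame('top')[150:270,180:340,::-1],None,fx=5,fy=5))
cv2.imwrite('pics/w2.png',ctrl.grab_frame('wrist')[:,:,::-1])"
```

```text
4.2 [0.52067974 0.02194985 0.06391426] [-1.57081580e+00 -2.58747784e-04  1.55263651e-01] 0.00013196659552254915 [0.12309936 0.84402179 4.20057737]
tool mm [-0.3 -6.1 -0.7]
```

View pics/t2.png

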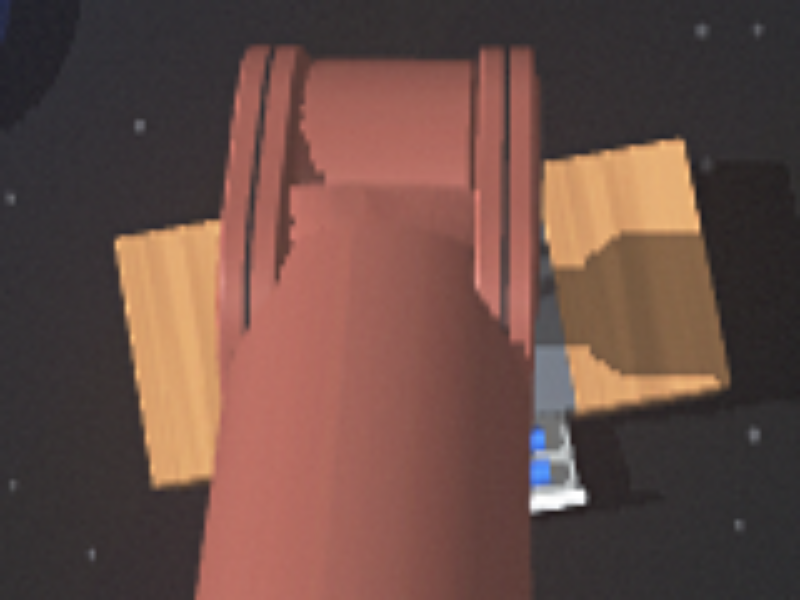

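View pics/w2.png

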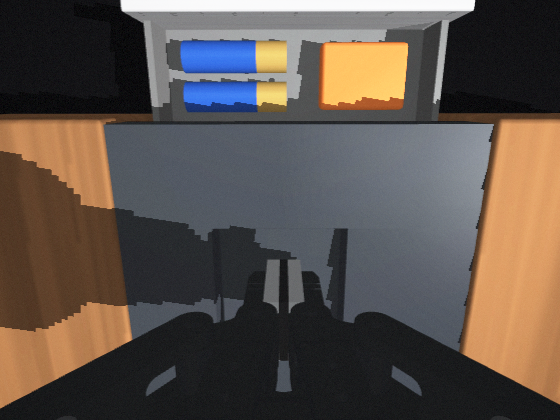

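The drawer has sprung out: in the wrist view its front is at the top edge, with the contents visible. I'll lift straight up and wait.

Call:
carry_out(targets=[[[0,-5,0,0],[0,-10,0,0],[0,-25,0,0],[0,-40,0,0],[0,-40,0,0],[0,0,0,0],[0,0,0,0],[0,0,0,0],[0,0,0,0],[0,0,0,0]]])

```text
time_s: 5.3
position: [0.5199, 0.0217, 0.1829]
orientation: [-1.571, 0.002, 0.155]
wrist_force: [0.2, -0.0, 0.0]
opening: 0.0002
```

```bash
python3 -c "
from h import *
import cv2
go([.5205,.0212,.070])
for n in ('scene','top','wrist'): cv2.imwrite(f'pics/{n}3.png',ctrl.grab_frame(n)[:,:,::-1])"
```

```text
5.3 [0.51993718 0.02172964 0.18285611] [-1.57133329  0.00191404  0.15508224] 0.00022348145235689626 [ 0.20239631 -0.04383519  0.02505395]
tool mm [  0.7 112.9  -0.5]
```

View pics/scene3.png

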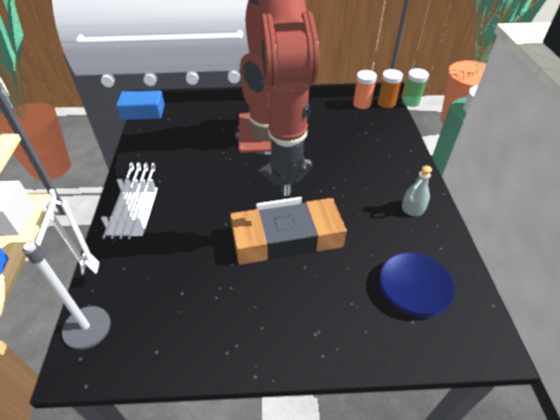

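View pics/top3.png

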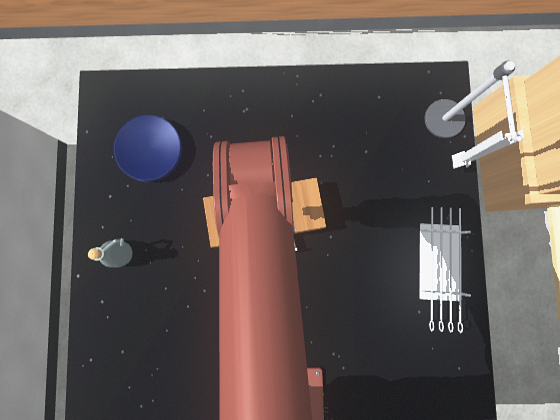

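View pics/wrist3.png

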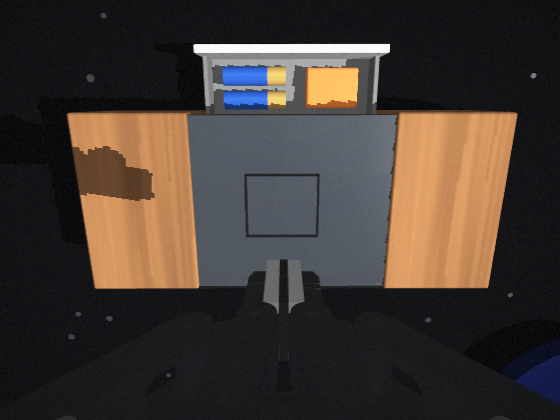

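The plate is flush again, with a uniform seam (245–319, 174–236). The drawer front's outer edge is at row 44, and the bystanders look unmoved. I'll check how far the drawer is out.

```bash
python3 -c "
from h import *
s=ctrl.read_state();R=Ro.from_euler('xyz',s['orientation']).as_matrix()
c=ctrl.get_calibration('wrist');K=c['mtx'];M=c['mount']
px=np.array([(193,44),(390,44)],float)
d=np.c_[(px-K[:2,2])/K[0,0]*[1,-1],-np.ones(2)]@M[:3,:3].T@R.T
o=s['position']+R@M[:3,3]
p=o+d*((.048-o[2])/d[:,2])[:,None]
a=.155; q=p[:,:2]-[.519,.0278]
print('box x,y',q@np.array([[np.cos(a),-np.sin(a)],[np.sin(a),np.cos(a)]]),'expect x -.110')
import cv2
for n in ('scene','top'):
    A=cv2.imread(f'pics/{n}0.png').astype(int);B=cv2.imread(f'pics/{n}3.png').astype(int)
    D=abs(A-B).max(2)
    if n=='top': print({k:D[y0:y1,x0:x1].mean() for k,(x0,x1,y0,y1) in dict(cruet=(85,135,235,270),plates=(110,185,110,185),rack=(415,475,205,335),tongs=(450,525,60,170)).items()})
ctrl.close_job()
"
```

```text
box x,y [[-0.11028235 -0.06785502]
 [-0.11034041  0.06781949]] expect x -.110
{'cruet': np.float64(2.1222857142857143), 'plates': np.float64(2.277511111111111), 'rack': np.float64(19.292820512820512), 'tongs': np.float64(1.8843636363636365)}
the job is handed in; nothing more can be done
```

The rack region differs more than the others, so I'll check the saved pictures for the reason.

```bash
python3 -c "
import cv2,numpy as np
a,b=[cv2.imread(f'pics/top{i}.png')[195:345,405:485] for i in (0,3)]
cv2.imwrite('pics/rk.png',cv2.resize(np.hstack([a,b]),None,fx=4,fy=4))"
```

```text
(no output)
```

View pics/rk.png

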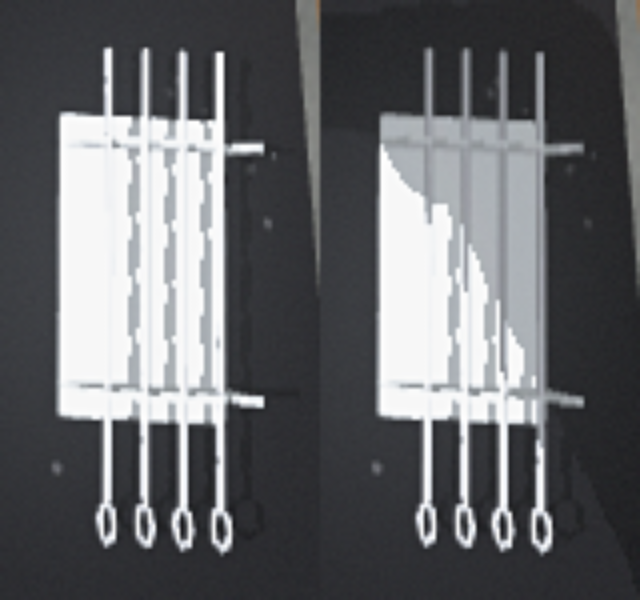

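The drawer is open and the job is handed in, at about 5.5 s of the 45 s allowed. I found the catch by its seam, at about (0.521, 0.021), where all three cameras agreed to within 2 mm. With the fingers shut I pressed it in by about 6 mm, against roughly 4 N. The drawer sprang out by itself, and I lifted the tool straight up to z = 0.18.

Last checks:
- **Drawer:** it measures about 45 mm out (front face at box x = -0.110, as expected). I did not measure its speed, but it had been fully out for over a second.
- **Catch:** it looks flush again in the wrist picture, with an even seam. I did not measure its height.
- **Contact:** the wrist force is about 0 and the tool is well clear of everything.
- **Bystanders:** the cruet, plates and tongs are unchanged in the top picture. The rack area first differed there (mean difference 19, against about 2 for the others). I looked into this only after handing in: side-by-side crops show the arm's shadow across the rack, which stands exactly where it was.

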